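# Lay the wheel kit on its shadow pads

## Task

Lay out the wheel-service kit on the green shadow pads: put the yellow tyre lever, the blue tyre lever, the pale splined socket and the black tape roll each on the pad that carries its own outline. Set each thing down flat, the way up it stands now, centred on its outline (the levers lined up along theirs), and let go of it.

Things in the scene. Friction and masses are not known exactly. Their poses are not given: they have to be found in the camera images.
- yellow_lever: yellow plastic tyre lever, a straight flat bar 15 x 122 x 9 mm lying on its broad side, long axis = its y; origin at the centre of its underside; grasp across the 15 mm width at its middle; either end may point either way on the pad
- blue_lever: blue plastic tyre lever, a straight flat bar 15 x 122 x 9 mm lying on its broad side, long axis = its y; origin at the centre of its underside; grasp across the 15 mm width at its middle; either end may point either way on the pad
- socket: pale grey-white steel lockring socket standing upright: a splined flange 35 mm across and 16 mm high with a plain 24 mm boss above it, 30 mm high in all; solid to the touch; axis = z, origin at the centre of its underside; grasp the flange
- tape: black roll of tape lying flat, with a tan core, 56 mm across, 19 mm high; no finger fits its hole, grasp it across the outside; axis = z, origin at the centre of its underside
- pad_yellow_lever: pad for the yellow lever: a yellow line 4 mm wide drawn round the shape of a lever (22 x 129 mm over the line, green inside), along the pad's long side; fixed flat green pad 64 x 135 x 5 mm; its long side is its y axis, roughly left-right on the bench; origin at the centre of its underside, under the centre of the outline; its top is 5 mm above the bench
- pad_blue_lever: pad for the blue lever: a blue line 4 mm wide drawn round the shape of a lever (22 x 129 mm over the line, green inside), along the pad's long side; fixed flat green pad 64 x 135 x 5 mm; its long side is its y axis, roughly left-right on the bench; origin at the centre of its underside, under the centre of the outline; its top is 5 mm above the bench
- pad_socket: pad for the socket: a painted white ring 39 mm across with a smaller white ring 25 mm across inside it; fixed flat green pad 64 x 135 x 5 mm; its long side is its y axis, roughly left-right on the bench; origin at the centre of its underside, under the centre of the outline; its top is 5 mm above the bench
- pad_tape: pad for the tape roll: a painted black ring 59 mm across with a tan ring 40 mm across inside it; fixed flat green pad 64 x 135 x 5 mm; its long side is its y axis, roughly left-right on the bench; origin at the centre of its underside, under the centre of the outline; its top is 5 mm above the bench
There are look-alikes about, which are no part of the job. Leave any pink look-alike of the tape alone. Leave any purple look-alike of the socket alone.

How it is judged:
At the end, for the whole second after the job is handed in: Each of the four things rests flat and upright on top of its own pad (origin 2 to 9 mm above the pad's underside, tilt under 0.12 rad), its centre within 12 mm of the pad's centre, the levers within 0.18 rad of the pad's long axis either way round, all at rest and released (horizontal distance between yellow_lever and pad_yellow_lever below 0.012 m and z of yellow_lever in the frame of pad_yellow_lever between 0.002 and 0.009 m and angle between each of yellow_lever, blue_lever, socket, tape's own z axis and vertical below 0.12 rad and linear speed of each of yellow_lever, blue_lever, socket, tape below 0.02 m/s and angular speed of each of yellow_lever, blue_lever, socket, tape below 0.2 rad/s and angle between the y axis of yellow_lever and the y axis of pad_yellow_lever, either way round below 0.18 rad and horizontal distance between blue_lever and pad_blue_lever below 0.012 m and z of blue_lever in the frame of pad_blue_lever between 0.002 and 0.009 m and angle between the y axis of blue_lever and the y axis of pad_blue_lever, either way round below 0.18 rad and horizontal distance between socket and pad_socket below 0.012 m and z of socket in the frame of pad_socket between 0.002 and 0.009 m and horizontal distance between tape and pad_tape below 0.012 m and z of tape in the frame of pad_tape between 0.002 and 0.009 m); the robot touches nothing.
It also fails if it takes over 96 s, if anything falls off the work surface, if the arm or the gripper's body presses on something with over 40 N, if the wrist force passes 120 N, or if a joint passes its speed limit or range.

## Robot

A 6-joint arm with a two-finger parallel gripper is mounted at the origin on a cart in front of the work surface, level with it; the furniture and walls round the work are solid. World frame = base frame: x ahead of the robot, y to its left, z up, the work surface at z = 0. Lengths are in m, angles in rad, forces in N, time in s.
With the tool pointing down it reaches from about 0.35 to 0.975 m from the base axis. Payload 7.1 kg.
Tool frame: the origin (TCP) lies on the centre line of the jaws, within the pads' length; the fingertips stand 14 mm ahead of it and the grasp point (between the pads) lies 5 mm behind it; z points along the fingers, y is the line along which they close (so a half turn about z gives the same grasp; the last joint's range is limited). The gripper opens to 88 mm and grips with 3 to 60 N. Pads are 20 mm wide; open, the fingers measure 115 mm over their backs; the gripper's body (75 mm by 178 mm) begins 61 mm behind the grasp point.
Start: joints at [-1.214, 0.423, 1.63, -0, 1.089, -0.019], TCP at [0.229, -0.581, 0.237] pointing down, gripper open.
Joint ranges: [-3, 3], [-0.9, 2.11], [0.09, 2.58], [-1.31, 4.45], [0.11, 2.69], [-2.54, 2.54]. Speed limits (rad/s): [2.39, 2.39, 3.01, 3.14, 3.14, 3.14].

## Interface

Orientations are given as a unit quaternion [x, y, z, w].
In Python, from station import * gives the robot as it stands. Calls block until the motion is done:
- reach(position, orientation): joint-space move of the TCP to a pose.
- move_linear(position, rot=None, max_speed=0.15, until_force=None): straight line of the TCP; rot=None keeps the orientation; max_speed is the mean speed in m/s. With until_force (N) it stops when the force on the tool has changed by that much, and returns True; else False.
- set_joints(angles): joint-space move.
- set_gripper(opening): opening from 0.0 (shut) to 1.0 (fully open); the grip force is fixed at half the most; returns when the fingers have stopped.
- pause(seconds).
- solve_ik(position, orientation): joint angles nearest the present ones, or None.
- grab_frame(name): name is "scene" or "top" or "wrist"; returns a dict with "image" (420x560x3 uint8, red, green, blue), "fx", "fy", "cx", "cy" (pixels), "rvec" (rotation vector, rad) and "tvec" (3), from world to camera coordinates, as OpenCV has them. Camera axes: x right, y down, z forward; pixel columns grow to the right and rows downward; lengths in m; the calibration is good to about 2 mm. A picture is of the moment at which its call begins. There is no depth.
A pose or a line that the arm cannot do raises PlanningError and nothing moves.
- job_done(): hands the job in; it is judged then, once.
Readings, each from a call of its own:
- get_time(): time.
- get_qpos(): joint angles.
- get_joint_vel(): joint speeds.
- get_joint_torque(): joint torques, N m.
- get_tool_pos(): TCP position.
- get_orientation(): TCP orientation.
- get_force(): force on the tool from outside, world axes, zero at the start.
- get_ft_torque(): the same for the moment, N m.
- get_gripper_width(): opening from 0.0 (shut) to 1.0 (fully open).
- get_finger_force(): force on a finger pad.
Only numpy, scipy, OpenCV 4.12 (cv2) and the standard library are available. Lean on these libraries where they do the work, as an engineer would, in place of code of your own. Each camera call takes 0.05 s, during which the arm holds its last target. There are 200 camera calls.

## Working session

There is one attempt and no reset: what is moved stays moved. The work goes in short steps, each a Python script; the robot and the scene stay as the last script left them, time stands still between calls to the robot, and variables do not carry over. Pictures are saved under pics/ and viewed, at most 14 in all, crops included, and the job is handed in when it is done.

```bash
mkdir -p pics; python3 - <<'E'
from station import *
import cv2,numpy as np
for n in ("top","scene"):
    f=grab_frame(n); cv2.imwrite(f"pics/{n}0.png",f["image"][:,:,::-1])
    np.savez(f"{n}0.npz",**f)
    R=cv2.Rodrigues(np.array(f["rvec"]))[0]; print(n,f["fx"],(-R.T@np.array(f["tvec"]).ravel()).round(3),R.round(2).tolist())
print(get_time())
E
```

```text
top 438.4866193270459 [0.226 0.154 1.198] [[-0.02, -1.0, -0.0], [-0.98, 0.02, -0.22], [0.22, 0.0, -0.98]]
scene 500.4721533983922 [-0.252  0.854  0.95 ] [[-0.67, -0.74, 0.01], [-0.5, 0.45, -0.74], [0.54, -0.5, -0.67]]
0.1
```

View pics/top0.png

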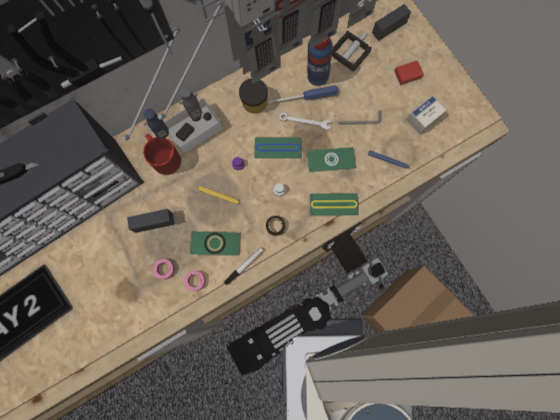

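View pics/scene0.png

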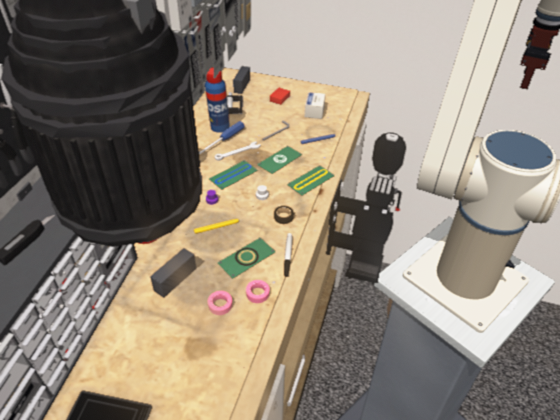

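The top view shows yellow lever (219,195), blue lever (388,159), socket (279,189) and tape (275,225). The pads are blue (278,148), socket (332,160), yellow (334,204) and tape (215,243). The pink rings and the purple socket are decoys. Next I'll get coarse positions and then take a wrist view.

```bash
cat > h.py <<'E'
from station import *
import cv2,numpy as np
from scipy.spatial.transform import Rotation as Ro
def p2w(f,uv,z):
    uv=np.atleast_2d(np.asarray(uv,float)); R=cv2.Rodrigues(np.array(f["rvec"]))[0]; c=-R.T@np.array(f["tvec"]).ravel()
    d=np.c_[(uv[:,0]-f["cx"])/f["fx"],(uv[:,1]-f["cy"])/f["fy"],np.ones(len(uv))]@R
    return c[:2]+d[:,:2]*((z-c[2])/d[:,2])[:,None]
def w2p(f,P):
    K=np.array([[f["fx"],0,f["cx"]],[0,f["fy"],f["cy"]],[0,0,1]])
    return cv2.projectPoints(np.array(P,float).reshape(-1,3),np.array(f["rvec"],float),np.array(f["tvec"],float),K,None)[0][:,0]
def down(a):  # tool down, closing axis (tool y) at world angle a
    y=np.array([np.cos(a),np.sin(a),0]); z=np.array([0,0,-1.]); return Ro.from_matrix(np.c_[np.cross(y,z),y,z]).as_quat()
def snap(n,name):
    f=grab_frame(n); cv2.imwrite(f"pics/{name}.png",f["image"][:,:,::-1]); np.savez(f"{name}.npz",**f); return f
def load(name): return dict(np.load(f"{name}.npz"))
E
python3 - <<'E'
from h import *
f=load("top0")
C={"yl":(219,195,.009),"bl":(388,159,.009),"so":(279,189,.03),"ta":(275,225,.019),"pbl":(278,148,.005),"pso":(332,160,.005),"pyl":(334,204,.005),"pta":(215,243,.005)}
for k,(u,v,z) in C.items(): print(k,p2w(f,(u,v),z)[0].round(3))
m=Ro.from_quat(get_orientation()).as_matrix(); print(m.round(2).tolist())
w=grab_frame("wrist"); R=cv2.Rodrigues(np.array(w["rvec"]))[0]; print(w["fx"],-R.T@np.array(w["tvec"]).ravel(),R.round(2).tolist(),get_tool_pos())
for p in [(.52,.12,.40),(.52,.2,.35),(.5,0,.35)]:
  for a in (-np.pi/2,0,np.pi/2):
    q=solve_ik(p,down(a)); print(p,a,None if q is None else np.round(q,2))
E
```

```text
yl [0.533 0.339]
bl [ 0.631 -0.14 ]
so [0.542 0.171]
ta [0.444 0.183]
pbl [0.671 0.173]
pso [0.632 0.019]
pyl [0.503 0.018]
pta [0.399 0.348]
[[0.93, 0.37, -0.0], [0.37, -0.93, 0.0], [0.0, -0.0, -1.0]]
302.467997023877 [ 0.30777681 -0.54921126  0.38304487] [[0.37, -0.93, -0.0], [-0.89, -0.35, 0.31], [-0.29, -0.11, -0.95]] [ 0.22925569 -0.5809866   0.23607602]
(0.52, 0.12, 0.4) -1.5707963267948966 [ 0.2   0.13  1.64 -0.    1.37  1.78]
(0.52, 0.12, 0.4) 0 [ 0.2   0.13  1.64 -0.    1.37  0.2 ]
(0.52, 0.12, 0.4) 1.5707963267948966 [ 0.2   0.13  1.64 -0.    1.37 -1.37]
(0.52, 0.2, 0.35) -1.5707963267948966 [ 0.35  0.21  1.66 -0.    1.27  1.92]
(0.52, 0.2, 0.35) 0 [ 0.35  0.21  1.66 -0.    1.27  0.35]
(0.52, 0.2, 0.35) 1.5707963267948966 [ 0.35  0.21  1.66 -0.    1.27 -1.22]
(0.5, 0, 0.35) -1.5707963267948966 [-0.02  0.11  1.78 -0.    1.25  1.55]
(0.5, 0, 0.35) 0 [-0.02  0.11  1.78 -0.    1.25 -0.02]
(0.5, 0, 0.35) 1.5707963267948966 [-0.02  0.11  1.78 -0.    1.25 -1.59]
```

```bash
python3 - <<'E'
from h import *
t=get_time()
reach((.47,0,.25),down(-np.pi/2)); a=snap("wrist","w1")
reach((.47,.27,.25),down(-np.pi/2)); b=snap("wrist","w2")
print(get_time()-t)
E
```

```text
3.4
```

View pics/w1.png

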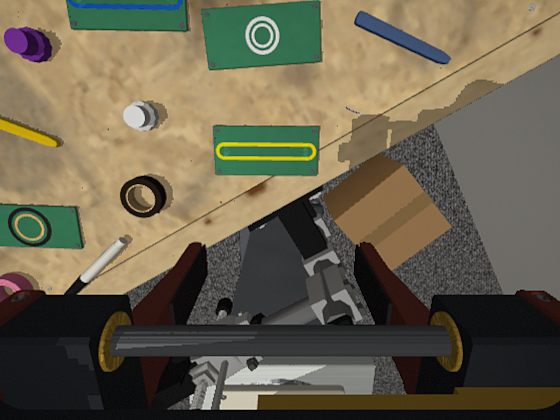

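View pics/w2.png

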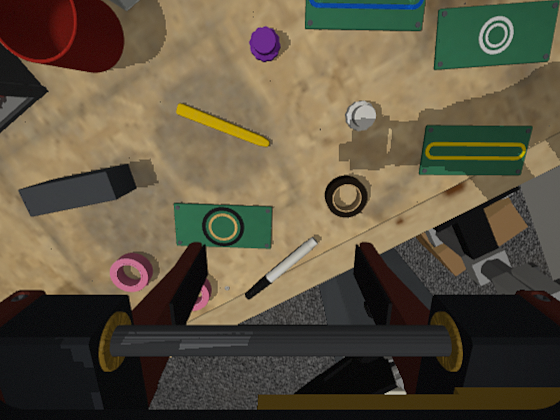

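Both wrist views are clear. w1 shows socket (141,116), tape (143,195), blue lever (402,37), socket pad (262,36) and yellow outline (267,151). w2 shows yellow lever (223,124), tape pad (222,226), tape (346,196) and socket (361,115). I'll measure each by matching silhouette centroids.

```bash
cat > m.py <<'E'
from h import *
def cyl(r,z0,z1,n=48):
    t=np.linspace(0,2*np.pi,n,endpoint=False); c=np.c_[r*np.cos(t),r*np.sin(t)]
    return np.vstack([np.c_[c,0*t+z] for z in (z0,z1)])
def box(w,l,z0,z1): return np.array([[x,y,z] for x in(-w/2,w/2) for y in(-l/2,l/2) for z in(z0,z1)])
def mask(f,roi,lo,hi,close=0,fill=True):
    h=cv2.cvtColor(np.ascontiguousarray(f["image"]),cv2.COLOR_RGB2HSV); m=cv2.inRange(h,np.array(lo),np.array(hi))
    r=np.zeros_like(m); u0,v0,u1,v1=roi; r[v0:v1,u0:u1]=m[v0:v1,u0:u1]
    if close: r=cv2.morphologyEx(r,cv2.MORPH_CLOSE,np.ones((close,close)))
    cs=cv2.findContours(r,cv2.RETR_EXTERNAL,cv2.CHAIN_APPROX_NONE)[0]; c=max(cs,key=cv2.contourArea)
    return cv2.convexHull(c)
def fit(f,hull,parts,z,name):
    pts=p2w(f,hull[:,0],z).astype(np.float32); bp=cv2.boxPoints(cv2.minAreaRect(pts)); e=max((bp[1]-bp[0],bp[2]-bp[1]),key=np.linalg.norm)
    ang=np.arctan2(e[1],e[0]); Rz=Ro.from_euler("z",ang-np.pi/2)
    def cen(h,s=16):
        M=cv2.moments(h.astype(np.float32)); return np.array([M["m10"],M["m01"]])/M["m00"],M["m00"]
    c,A=cen(hull); xy=p2w(f,c,z)[0]
    for _ in range(6):
        P=np.vstack([Rz.apply(p) for p in parts])+[*xy,0]; c2,A2=cen(cv2.convexHull(w2p(f,P).astype(np.float32)))
        xy=xy+(p2w(f,c,z)-p2w(f,c2,z))[0]
    print(name,xy.round(4),"ang",round(float(np.degrees(ang))%180,1),"area",round(A/A2,2),"px",c.round(1)); return xy,ang
E
cat > meas.py <<'E'
from m import *
w1,w2=load("w1"),load("w2")
Y=((20,120,90),(35,255,255)); B=((100,80,40),(125,255,255)); W=((0,0,150),(180,60,255)); K=((0,0,0),(180,255,50)); G=((65,60,30),(95,255,255))
lev=[box(.015,.122,0,.009)]; out=[box(.022,.129,.005,.005)]
soc=[cyl(.0175,0,.016),cyl(.012,.016,.03)]; tp=[cyl(.028,0,.019)]; pad=[box(.064,.135,.005,.005)]
fit(w2,mask(w2,(165,90,285,155),*Y),lev,.009,"yl w2")
fit(w1,mask(w1,(205,135,330,170),*Y,close=9),out,.005,"pyl w1")
fit(w2,mask(w2,(415,120,540,180),*Y,close=9),out,.005,"pyl w2")
fit(w1,mask(w1,(200,110,330,185),*G,close=9),pad,.005,"pylpad w1")
fit(w1,mask(w1,(345,0,460,75),*B,close=3),lev,.009,"bl w1")
fit(w1,mask(w1,(240,5,290,65),*W,close=5),[cyl(.0195,.005,.005)],.005,"pso w1")
fit(w2,mask(w2,(470,10,520,60),*W,close=5),[cyl(.0195,.005,.005)],.005,"pso w2")
fit(w1,mask(w1,(195,0,330,80),*G,close=9),pad,.005,"psopad w1")
fit(w1,mask(w1,(110,90,170,140),(0,0,120),(180,50,255),close=3),soc,.015,"so w1")
fit(w2,mask(w2,(335,90,390,140),(0,0,120),(180,50,255),close=3),soc,.015,"so w2")
fit(w1,mask(w1,(110,165,170,225),*K,close=3),tp,.01,"ta w1")
fit(w2,mask(w2,(315,165,375,225),*K,close=3),tp,.01,"ta w2")
fit(w2,mask(w2,(195,200,250,250),*K,close=3),[cyl(.0295,.005,.005)],.005,"pta w2")
fit(w2,mask(w2,(165,195,280,255),*G,close=9),pad,.005,"ptapad w2")
t=load("top0"); fit(t,mask(t,(250,133,308,163),*G,close=5),pad,.005,"pblpad top")
fit(t,mask(t,(305,190,362,220),(20,60,30),(95,255,255),close=5),pad,.005,"pylpad top")
E
python3 meas.py
```

```text
yl w2 [0.5356 0.3425] ang 68.4 area 0.84 px [220.4 124.9]
pyl w1 [0.5041 0.0187] ang 88.8 area 0.97 px [265.7 150.9]
pyl w2 [0.5039 0.0197] ang 89.9 area 0.93 px [474.7 150.6]
pylpad w1 [0.5046 0.0188] ang 89.9 area 0.94 px [265.7 149.8]
bl w1 [ 0.633  -0.1394] ang 67.1 area 0.73 px [399.9  37.7]
pso w1 [0.6362 0.0211] ang 179.8 area 0.99 px [261.8  35. ]
pso w2 [0.6359 0.0214] ang 13.1 area 0.95 px [495.8  34.7]
psopad w1 [0.6366 0.0208] ang 93.7 area 0.99 px [262.3  33.7]
so w1 [0.5474 0.1731] ang 131.3 area 0.84 px [139.  115.9]
so w2 [0.5476 0.1708] ang 58.3 area 0.84 px [360.9 115.2]
ta w1 [0.4453 0.1822] ang 115.3 area 0.85 px [142.9 196.2]
ta w2 [0.4451 0.1835] ang 46.5 area 0.85 px [345.4 196. ]
pta w2 [0.3999 0.3498] ang 87.8 area 0.94 px [222.6 226.1]
ptapad w2 [0.4009 0.3495] ang 87.7 area 0.95 px [222.7 225.2]
pblpad top [0.6726 0.1742] ang 89.1 area 0.86 px [277.4 147.5]
pylpad top [0.5046 0.0196] ang 89.1 area 0.94 px [333.4 203.6]
```

```bash
cat > go.py <<'E'
from h import *
def pick(xy,a,z=.016,w=None):
    reach((*xy,.11),down(a)); move_linear((*xy,z),max_speed=.12)
    set_gripper(0.0); print("width mm",round(get_gripper_width()*88,1),end=" ")
    move_linear((*xy,.11),max_speed=.2); print("held mm",round(get_gripper_width()*88,1),"t",get_time())
def place(xy,a,z=.0215):
    reach((*xy,.11),down(a)); move_linear((*xy,z+.012),max_speed=.2); hit=move_linear((*xy,z),max_speed=.04,until_force=8)
    print("hit",hit,get_tool_pos()[2]); set_gripper(1.0); move_linear((*xy,.12),max_speed=.2); print("t",get_time())
E
python3 - <<'E'
from m import *; from go import *
w1,w2=load("w1"),load("w2")
def ext(f,roi,lo,hi):
    h=mask(f,roi,lo,hi,close=3); r=cv2.minAreaRect(p2w(f,h[:,0],.007).astype(np.float32)); print(r); return np.array(r[0])
yl=ext(w2,(165,90,285,155),(18,100,60),(36,255,255)); bl=ext(w1,(345,0,460,75),(95,50,25),(130,255,255))
np.save("bl.npy",bl)
pick(yl,np.radians(-21.6)); place((.5043,.0192),np.radians(-.4))
reach((.58,.1,.24),down(-np.pi/2)); snap("wrist","w3")
E
```

```text
((0.5350903272628784, 0.34015876054763794), (0.12187433987855911, 0.015605219639837742), 68.45450592041016)
((0.6311593055725098, -0.14104296267032623), (0.1202944666147232, 0.014573733322322369), 67.14715576171875)
width mm 14.3 held mm 14.7 t 7.275
hit False 0.021605979236687365
t 11.3167
```

View pics/w3.png

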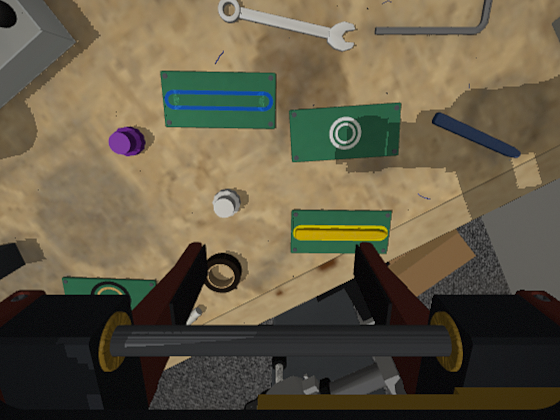

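The yellow lever lies within its outline at (341,233). The blue outline is centred at (219,100), the socket is at (227,203) and the blue lever at (476,135). I'll measure those and do the other three.

```bash
python3 - <<'E'
from m import *; from go import *
f=load("w3"); G=((65,60,30),(95,255,255))
pb,ab=fit(f,mask(f,(155,85,285,115),(100,80,40),(125,255,255),close=9),[box(.022,.129,.005,.005)],.005,"pbl")
pp,ap=fit(f,mask(f,(150,60,290,135),(65,60,30),(125,255,255),close=9),[box(.064,.135,.005,.005)],.005,"pblpad")
h=mask(f,(425,105,530,165),(95,50,25),(130,255,255),close=3); r=cv2.minAreaRect(p2w(f,h[:,0],.007).astype(np.float32)); print(r)
fit(f,mask(f,(285,95,405,170),*G,close=9),[box(.064,.135,.005,.005)],.005,"psopad")
so,_=fit(f,mask(f,(205,180,250,225),(0,0,120),(180,50,255),close=3),[cyl(.0175,0,.016),cyl(.012,.016,.03)],.015,"so")
assert np.linalg.norm(pb-pp)<.006 and abs(r[0][1]+.141)<.006
pb=(pb+pp)/2; bl=(np.array(r[0])+np.load("bl.npy"))/2; H=np.pi/2
pick((.5475,.172),-H,z=.018); place((.6362,.0212),-H,z=.0235)
pick(bl,np.radians(-22.9)); place(pb,(ap%np.pi)-H)
pick((.4452,.183),H,z=.018); place((.4003,.3497),H,z=.0235)
reach((.47,.27,.25),down(-H)); snap("wrist","w4"); reach((.56,.05,.26),down(-H)); snap("wrist","w5"); print(get_time())
E
```

```text
pbl [0.6743 0.1738] ang 89.0 area 0.95 px [218.4 100. ]
pblpad [0.6775 0.1733] ang 89.0 area 1.04 px [218.6  96.2]
((0.6328011155128479, -0.14047043025493622), (0.12222688645124435, 0.014193193055689335), 68.2225570678711)
psopad [0.6364 0.022 ] ang 93.8 area 0.95 px [344.5 131.8]
so [0.5464 0.1722] ang 9.6 area 0.85 px [225.2 203.8]
width mm 33.4 held mm 33.4 t 15.9417
hit False 0.02359064472503361
t 19.2417
width mm 14.8 held mm 14.4 t 23.1917
hit False 0.021591408486523227
t 27.2167
width mm 53.1 held mm 53.3 t 30.6917
hit False 0.023595856725869526
t 33.7417
37.275
```

View pics/w4.png

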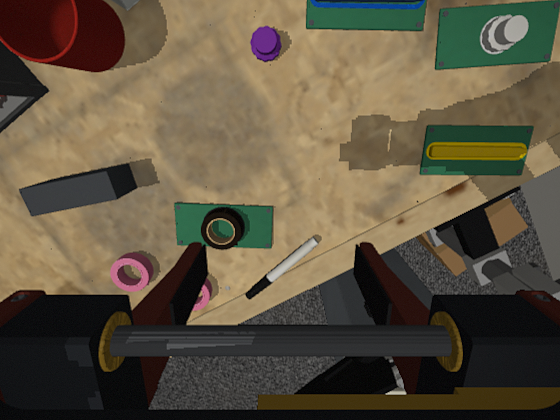

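View pics/w5.png

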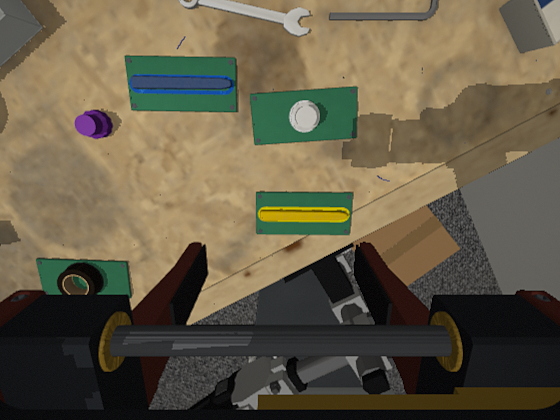

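Both pictures show all four things inside their outlines: tape (224,228) in w4, then socket (304,116), blue lever (181,84) and yellow lever (304,214) in w5. The gripper is clear of everything.

```bash
python3 -c "
from station import *
pause(.5); print(job_done(), get_time())"
```

```text
the job is handed in; nothing more can be done
the job is handed in; nothing more can be done
```

The yellow lever, blue lever, socket and tape roll are each on their own pad and released; by eye in the last wrist pictures all four look centred, and I handed the job in at about 38 s (limit 96 s), with no verdict returned.

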